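# Tip the crushed can, and only the can, into the lidded bin

## Task

Flip the yellow stay of the blue bin fully up so that it props the lid open, then push the green divided dish round on its cradle until the compartment with the crushed silver can points at the bin, and press the red lever right down so that the can slides into the bin while the glass jar stays in its own compartment. Let the lever come back up so the dish sits level again, leave the lid propped open, do not touch the can or jar with the gripper, and leave the bottle, the flask and the can crusher alone.

Things in the scene. Friction and masses are not known exactly. Their poses are not given: they have to be found in the camera images.
- station: Fixed steel tipping station, base plate 170 x 550 x 4 mm. Origin on the tray surface below the centre of the dish cradle. Blue bin on its -y side, red lever on its +y side, yellow stay on the -x side of the bin. Cradle: square plate 190 mm wide, top 135 mm up, tilting about a shaft along x at y -60, z 120 mm so that its +y side rises. Bearing posts at x +-104, y -60 mm, 132 mm high.
- bin_mid (a point): Centre of the blue bin, 45 mm up. Bin outside 140 mm (station x) by 200 mm (station y), from y -285 to -85 mm; walls 4 mm, rim 80 mm and inner floor 8 mm above the tray.
- bin_lid (a joint): Angle of the bin's blue lid (rad): 0 shut, about 1.8 fully open, just past upright. Plate 144 x 205 x 5 mm hinged on the bin's far rim (station y -287, z 83 mm); the edge next to the dish rises and swings away from the dish, up to 285 mm high. A pin in a slot links it to the stay: it moves only with the stay.
- hub (a point): Fixed point: centre about which the dish turns, on top of the level cradle, 135 mm above the tray.
- pour_mark (a point): Fixed point of the station at the level of the cradle top, 100 mm from hub towards the bin (station -y): where can_mouth must come, seen from above, for the can compartment to point at the bin.
- dish: Loose green two-section dish, 200 mm long (y) by 120 mm wide (x). Origin: centre of its flat underside. A hub under it sits in a hole of the cradle: it turns without limit and stays where left. Side walls at x +-60 mm, 46 mm high; both ends open; white divider at y 0, 55 mm high. Can in the -y half, jar in +y. Pushing a side wall from outside near an end turns it with a few newtons.
- can_mouth (a point): Point on the dish: middle of the open end of the can compartment, at the underside's height, 100 mm from the dish's centre (dish -y).
- jar_mouth (a point): Point on the dish: middle of the open end of the jar compartment, at the underside's height, 100 mm from the dish's centre (dish +y).
- can_mid (a point): Centre of the crushed silver can, a flat disc 66 mm in diameter and 30 mm high, about 20 g, loose in the dish.
- jar_mid (a point): Centre of the open clear glass yogurt jar, 64 mm in diameter and 60 mm high, about 150 g, standing loose in the dish, half-way up.
- lid_stay (a joint): Angle of the yellow stay (rad): 0 lying low with the lid shut, 1.37 fully flipped up against its stop with the lid propped open (lid then at about 1.8 rad). It has friction and stays where it is left; flipping takes about 4 N at the grip.
- stay_grip (a point): Middle of the stay's free grip bar: round, 12 mm in diameter, pointing to station -x, 60 mm out from the bin's side wall, with 19 mm of bar beyond it; at first 83 mm above the tray. It can be pinched from above (fingers closing along station y) and turns between the fingers as the stay swings.
- stay_hinge (a point): Fixed point on the stay's hinge axis (parallel to station x), level in x with stay_grip, 30 mm above the tray. The grip moves on a circle of 120 mm radius about it, in the station's y-z plane, from 0.46 rad above station +y (stay 0) up and over to 1.83 rad (stay 1.37).
- tip_lever (a joint): Angle of the red lever (rad): 0 up (dish level), 0.82 right down against its stop (dish tilted 0.98 rad towards the bin). A damped return brings it back up when let go; pressing takes 5 to 10 N.
- paddle (a point): Centre of the top face of the red lever's paddle, a plate 64 mm (x) by 50 mm (y) and 8 mm thick; at rest 145 mm above the tray and sloping up outwards by 0.41 rad. It turns about an x-directed axis at station y 110 mm, z 100 mm, 105 mm away, and is about 62 mm above the tray when right down.
- brown_bottle_mid (a point): Centre of the standing brown glass bottle, 66 mm in diameter, 200 mm high. Leave alone.
- flask_mid (a point): Mid-height of the standing white plastic shampoo flask with a blue cap, 42 x 68 mm, 168 mm high. Leave alone.
- crusher: Small steel can crusher with an upright lever, fixed to the tray, base 80 x 110 mm, 200 mm high; origin under its centre. Leave alone.
Mind the look-alikes: they are no part of the job. Of the things shaped like the part that bears jar_mid, the clear glass one is meant. Several things have the shape of the dish; the one meant has the colours described above.

How it is judged:
On the way, in this order (a step that is already met when the one before it is completed fails the run):
1. the stay is flipped up (at least 1.2 rad) and props the lid open, the dish still level (value of joint lid_stay above 1.2 rad and value of joint tip_lever below 0.12 rad), for 0.2 s.
2. the can compartment points at the bin (mouth within 35 mm of the pour mark), the dish still level and seated, the can still in it (all of step 1 and horizontal distance between can_mouth and pour_mark below 0.035 m and distance between dish and hub below 0.012 m and z of can_mid in the frame of dish below 0.06 m and horizontal distance between can_mid and dish below 0.11 m), for 0.2 s.
3. the dish is tipped by the lever (at least 0.68 rad) with the can compartment down (value of joint tip_lever above 0.68 rad and value of joint lid_stay above 1.2 rad), for 0.1 s.
At the end, for the whole second after the job is handed in: The can lies still in the bin (its centre inside the walls and under 85 mm high), the jar is still in its own compartment of the dish, the dish is seated on its hub (within 12 mm) and level (within 0.12 rad) with the lever up (under 0.1 rad), and the stay is still up (over 1.2 rad) (x of can_mid in the frame of station between -0.07 and 0.07 m and y of can_mid in the frame of station between -0.285 and -0.085 m and height (world z) of can_mid below 0.085 m and linear speed of each of can, jar below 0.03 m/s and y of jar_mid in the frame of dish between 0 and 0.1 m and x of jar_mid in the frame of dish between -0.06 and 0.06 m and z of jar_mid in the frame of dish between 0.01 and 0.065 m and distance between dish and hub below 0.012 m and angle between dish's own z axis and vertical below 0.12 rad and value of joint tip_lever below 0.1 rad and value of joint lid_stay above 1.2 rad); the robot touches nothing.
It fails at once if the gripper touches the can or the jar (contact force between the fingers and can above 0.5 N or contact force between the fingers and jar above 0.5 N).
It fails at once if the jar leaves its compartment (y of jar_mid in the frame of dish below -0.005 m or y of jar_mid in the frame of dish above 0.11 m or z of jar_mid in the frame of dish above 0.08 m).
It fails at once if the bottle is moved (distance of brown_bottle_mid from where it was at the start of the episode above 0.03 m).
It fails at once if the flask is moved (distance of flask_mid from where it was at the start of the episode above 0.03 m).
It fails at once if the crusher is knocked (contact force between any of the arm, the fingers and crusher above 2 N).
It also fails if it takes over 72 s, if anything falls off the work surface, if the arm or the gripper's body presses on something with over 40 N, if the wrist force passes 120 N, or if a joint passes its speed limit or range.

## Robot

A 6-joint arm with a two-finger parallel gripper is mounted at the origin on the work surface. World frame = base frame: x ahead of the robot, y to its left, z up, the work surface at z = 0. Lengths are in m, angles in rad, forces in N, time in s.
With the tool pointing down it reaches from about 0.35 to 0.725 m from the base axis. Payload 6 kg.
Tool frame: the origin (TCP) lies midway between the tips of the shut fingers; the grasp point (between the pads) lies 19 mm behind it (r.tcp_to_grasp is the distance from the TCP to the grasp point, in m); z points along the fingers, y is the line along which they close (so a half turn about z gives the same grasp; the last joint's range is limited). The gripper opens to 85 mm and grips with 20 to 120 N. Pads are 22 mm wide; open, the fingers measure 114 mm over their backs; the gripper's body (76 mm by 85 mm) begins 54 mm behind the grasp point. The pads swing forward as they close: fully open they stand 13 mm farther back than shut.
Start: joints at [-0.997, 0.04, 0.085, 0, -1.615, -0.334], TCP at [0.143, -0.583, 0.231] pointing down, gripper open.
Joint ranges: [-2.56, 2.56], [-1.29, 2.01], [-1.08, 1.49], [-3.29, 1.98], [-2.81, -0.18], [-2.99, 2.99]. Speed limits (rad/s): [2.57, 2.57, 3.01, 3.14, 3.14, 3.14].

## Interface

Orientations are given as a rotation vector (axis times angle).
In Python, from bench import r gives the robot as it stands.
- The arm moves only by the shell command python3 -m creep 'ROWS'. ROWS is text: rows parted by semicolons, each of 7 numbers parted by spaces: the opening in per cent of the stroke, from 0 (shut) to 100 (fully open), then the shift along the tool's x, y, z in m, then the turn, a rotation vector about the tool's x, y, z in degrees. A call has 1 to 5 rows; each row is the pose to reach, as a shift and turn from the pose commanded when the call began, along the tool's axes at that moment; what a row does not reach only later rows make up. A row lasts 1/8 s, in which the tool goes at most 62.5 mm and 10.7 degrees, less where a joint would pass 70% of its speed; a pose out of reach is approached as far as the arm can. A call with a gripper value outside its range is refused whole. The fingers move at their own pace and stop on an object; the grip force is fixed at half the most. Time passes only in rows, so rows that repeat a pose let the fingers close. It gives the time, the measured TCP pose, the force, the opening and the grip force at its end, in the units of the state.
- r.read_state(): the state, without advancing time (a new reading comes with each control period).
- r.read_camera(name): name is "scene" or "top"; returns the picture (400x640x3 uint8, blue, green, red); there is no depth.
- r.camera_info(name): a dict with "vertical_fov" (degrees; the focal length in pixels is half the picture's height over the tangent of half this angle, whatever the lens; pixels are square), "cx", "cy" (the principal point, pixels), "R" (3x3) and "t" (3): a world point X has camera coordinates R X + t. Camera axes: x right, y down, z forward; pixel columns grow to the right and rows downward; lengths in m; the calibration is good to about 2 mm. A picture is of the moment at which its call begins. camera_info takes no time and is no camera call.
- r.close_job(): hands the job in; it is judged then, once.
The state is a dict: "time_s": time; "joint_pos": joint angles; "joint_vel": joint speeds; "joint_efforts": joint torques, N m; "position": TCP position; "tool_rot": TCP orientation; "wrist_force": force on the tool from outside, world axes, zero at the start; "ft_torque": the same for the moment, N m; "width": opening from 0.0 (shut) to 1.0 (fully open); "gripper_force": force on a finger pad.
Only numpy, scipy, OpenCV 4.12 (cv2) and the standard library are available. Lean on these libraries where they do the work, as an engineer would, in place of code of your own. Each camera call takes 0.05 s, during which the arm holds its last target. There are 200 camera calls.

## Working session

There is one attempt and no reset: what is moved stays moved. The work goes in short steps, Python scripts to look and compute and a shell command to move; the robot and the scene stay as the last step left them, time stands still between calls to the robot, and variables do not carry over. Pictures are saved under pics/ and viewed, at most 10 in all, crops included, and the job is handed in when it is done.

```bash
ls; mkdir -p pics; python3 - <<'E'
from bench import r
import cv2
for n in ("scene","top"):
    cv2.imwrite(f"pics/{n}0.png", r.read_camera(n)); i=r.camera_info(n); print(n,i)
s=r.read_state(); print(s["time_s"],s["position"],s["tool_rot"])
E
```

```text
pics
scene {'vertical_fov': 42.250692495127524, 'cx': 315.54883096882594, 'cy': 195.19664897311839, 'R': array([[-0.17601875,  0.98426445, -0.01552039],
       [ 0.8288382 ,  0.13968051, -0.54177172],
       [-0.53107875, -0.10822587, -0.84038236]]), 't': array([ 0.0668968 , -0.35687003,  1.5819384 ])}
top {'vertical_fov': 44.2501544860539, 'cx': 324.79622310085585, 'cy': 194.6929616986085, 'R': array([[-0.00902137, -0.99992424,  0.00837427],
       [-0.98316055,  0.0073409 , -0.18259637],
       [ 0.18252107, -0.00988053, -0.9831523 ]]), 't': array([0.01769575, 0.55999608, 1.04549333])}
0.1 [ 0.14250061 -0.58253305  0.23037962] [ 3.75692251e-01 -3.11872192e+00 -2.46525410e-03]
```

View pics/scene0.png

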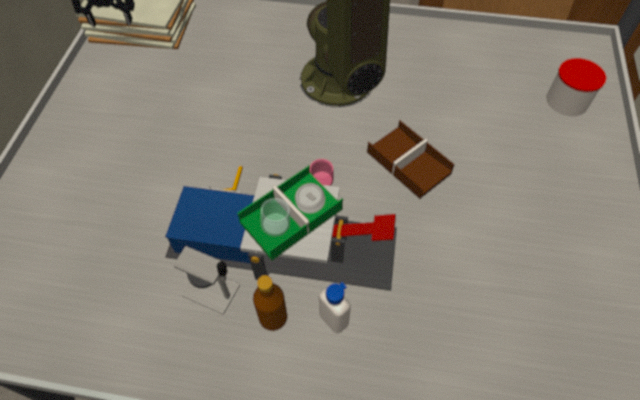

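View pics/top0.png

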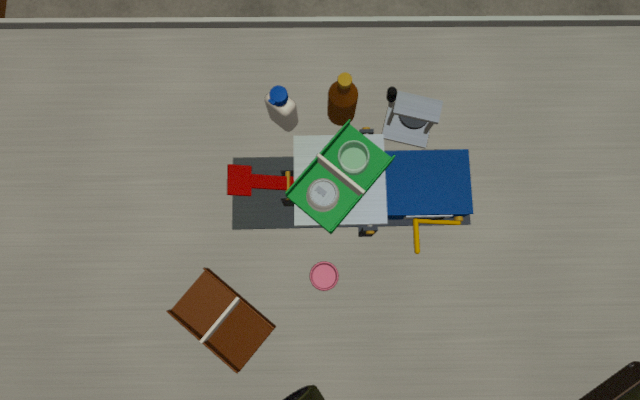

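Top view: the station lies along world y, with the blue lid at (430,183) and the red paddle at (240,180). The yellow grip bar runs (417,222) to (417,252). The green dish's can half (322,194) points towards the robot and +y; the jar half is at (354,156). Bottle, flask and crusher are on the far side.

```bash
cat > h.py <<'E'
import numpy as np, cv2
from bench import r
from scipy.spatial.transform import Rotation as Ro
def ray(n,uv,z):
    i=r.camera_info(n); f=200/np.tan(np.radians(i["vertical_fov"]/2))
    R=np.array(i["R"]);t=np.array(i["t"]); c=-R.T@t
    uv=np.atleast_2d(uv).astype(float)
    d=np.c_[(uv-[i["cx"],i["cy"]])/f,np.ones(len(uv))]@R
    return c+d*((z-c[2])/d[:,2])[:,None]
def proj(n,X):
    i=r.camera_info(n); f=200/np.tan(np.radians(i["vertical_fov"]/2))
    p=np.atleast_2d(X)@np.array(i["R"]).T+i["t"]; return p[:,:2]/p[:,2:]*f+[i["cx"],i["cy"]]
def mask(im,lo,hi,big=True):
    m=cv2.inRange(cv2.cvtColor(im,cv2.COLOR_BGR2HSV),lo,hi)
    k,l,s,c=cv2.connectedComponentsWithStats(m)
    return l==1+np.argmax(s[1:,4]) if big else m>0
def px(m): v,u=np.nonzero(m); return np.c_[u,v]
B=((105,120,40),(125,255,255));RD=((0,180,80),(6,255,255));Y=((18,150,100),(28,255,255));G=((50,130,50),(80,255,255))
def rect(P): return cv2.minAreaRect(P[:,:2].astype(np.float32)*1000)
E
python3 - <<'E'
from h import *
t=cv2.imread("pics/top0.png"); s=cv2.imread("pics/scene0.png")
b=px(mask(t,*B)); P=ray("top",b,.0855); print("lid",rect(P),cv2.boxPoints(rect(P)).round())
p=px(mask(t,*RD)); P=ray("top",p,.14); print("lever",rect(P),P[:,1].max(),P[P[:,1]>P[:,1].max()-.045].mean(0))
y=px(mask(t,*Y)); print("yel px",y.min(0),y.max(0)); P=ray("top",y,.083); print(P.min(0),P.max(0))
yl=y[y[:,1]>226]; P=ray("top",yl,.083); print("grip bar",P.mean(0),rect(P))
g=px(mask(t,*G)|mask(t,(0,0,0),(0,0,0),False)); P=ray("top",g,.165); print("dish",rect(P))
w=t[130:232,290:390]; m=np.zeros(t.shape[:2],bool); 
hsv=cv2.cvtColor(t,cv2.COLOR_BGR2HSV); print(hsv[150,305],hsv[215,370],hsv[120,310],hsv[210,250])
m=(hsv[...,1]<25)&(hsv[...,2]>int(hsv[120,310,2])+12); v,u=np.nonzero(m);
k=(u>288)&(u<395)&(v>128)&(v<232); P=ray("top",np.c_[u,v][k],.135); print("cradle",rect(P))
d=(hsv[...,2]<75)&(hsv[...,1]<60); v,u=np.nonzero(d);k=(u>225)&(u<480)&(v>150)&(v<235);P=ray("top",np.c_[u,v][k],.004); print("base",rect(P))
for n in("scene",):
  q=px(mask(s,*RD));print("scene lever",rect(ray(n,q,.14)))
  q=px(mask(s,*Y,False)); q=q[(q[:,0]<260)&(q[:,0]>220)&(q[:,1]<195)];print(q.min(0),q.max(0),rect(ray(n,q,.083)))
E
```

```text
lid ((577.4437255859375, -211.2892303466797), (149.898193359375, 183.2825164794922), 0.7018165588378906) [[ 501. -121.]
 [ 504. -304.]
 [ 654. -302.]
 [ 651. -119.]]
lever ((575.6407470703125, 153.4884033203125), (120.36138153076172, 63.07813262939453), 89.60246276855469) 0.21344881960187614 [0.57611559 0.19098716 0.14      ]
yel px [413 216] [462 253]
[ 0.42698492 -0.28127695  0.083     ] [ 0.50550341 -0.1749047   0.083     ]
grip bar [ 0.45514536 -0.1807749   0.083     ] ((454.7502746582031, -180.699462890625), (55.58107376098633, 10.998591423034668), 0.6097822785377502)
dish ((539.059814453125, 18.339935302734375), (123.23712158203125, 99.36857604980469), 50.10453796386719)
[ 68  12 170] [ 95  16 176] [ 26  25 144] [68 14 73]
cradle ((582.0362548828125, -27.527496337890625), (194.9226837158203, 213.320556640625), 0.47263553738594055)
base ((563.946533203125, -43.976715087890625), (548.9219970703125, 172.09352111816406), 86.8006591796875)
scene lever ((21.04831314086914, 659.883056640625), (115.8895034790039, 119.90045928955078), 9.17719554901123)
[228 166] [241 189] ((464.04541015625, -182.55630493164062), (16.64634132385254, 73.2815170288086), 83.04821014404297)
```

Measurements agree: station origin ≈ (0.5765, -0.0155), yaw ≈ 0, and the grip bar ≈ (0.447, -0.181, 0.083). All within the stated sizes and the reach, so I start moving.

```bash
python3 -m creep '100 -0.391 0.317 0.03 0 0 13.8;100 -0.391 0.317 0.03 0 0 13.8;100 -0.391 0.317 0.03 0 0 13.8;100 -0.391 0.317 0.03 0 0 13.8;100 -0.391 0.317 0.03 0 0 13.8'; python3 - <<'E'
from h import *
s=r.read_state(); R=Ro.from_rotvec(s["tool_rot"]); print(R.as_matrix().round(3)); 
print((R.inv().apply(np.array([.447,-.181,.18])-s["position"])).round(4))
E
```

```text
time_s: 0.72
position: [0.3293, -0.3362, 0.2126]
tool_rot: [0.002, 3.141, 0.0]
wrist_force: [1.1, 0.1, 0.0]
width: 0.997
gripper_force: 0.0
[[-1.     0.001  0.   ]
 [ 0.001  1.     0.   ]
 [-0.     0.    -1.   ]]
[-0.1175  0.1553  0.0327]
```

```bash
python3 -m creep '60 -0.118 0.155 0.03 0 0 0;60 -0.118 0.155 0.03 0 0 0;60 -0.118 0.155 0.03 0 0 0;60 -0.118 0.155 0.03 0 0 0;60 -0.118 0.155 0.03 0 0 0'; python3 - <<'E'
from h import *
s=r.read_state(); print(s["position"])
for n in("scene","top"):
  im=r.read_camera(n); cv2.imwrite(f"pics/{n}1.png",im); 
  p=proj(n,[[.447,-.181,.083]])[0]; print(n,p); a,b=p.astype(int)
  if n=="scene": cv2.imwrite("pics/c1.png",cv2.resize(im[b-70:b+70,a-90:a+110],None,fx=4,fy=4))
E
```

```text
time_s: 1.35
position: [0.4468, -0.1828, 0.1827]
tool_rot: [0.001, -3.14, 0.0]
wrist_force: [-0.3, -0.5, -0.3]
width: 0.6
gripper_force: 0.0
[ 0.44676429 -0.18284198  0.18267337]
scene [239.07756602 172.55060217]
top [416.55357409 243.56226943]
```

View pics/c1.png

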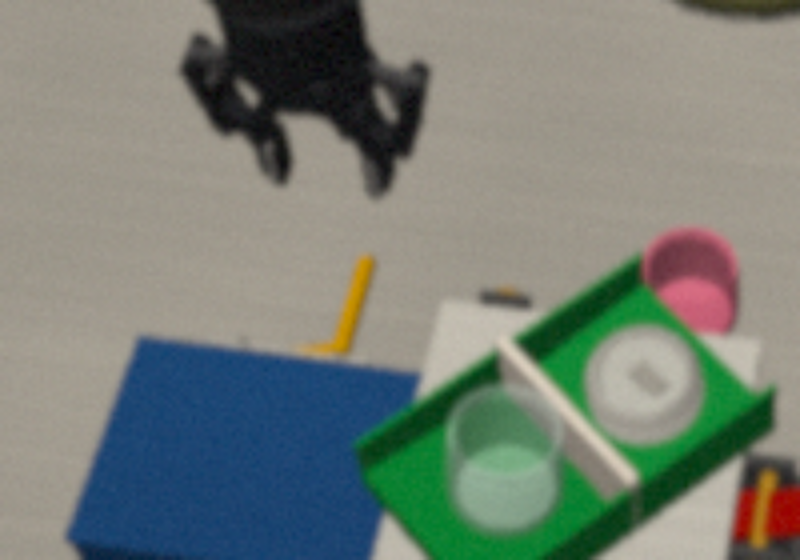

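The crop shows the open gripper over the yellow bar, whose middle is at scene (239,172) as predicted, with nothing in the way. Descend and pinch.

```bash
python3 -m creep '60 0 0.001 0.06 0 0 0;60 0 0.001 0.1 0 0 0;60 0 0.001 0.119 0 0 0;60 0 0.001 0.119 0 0 0;20 0 0.001 0.119 0 0 0'; python3 -m creep '0 0 0 0 0 0 0;0 0 0 0 0 0 0;0 0 0 0 0 0 0;0 0 0 0 0 0 0'
python3 -c "
import numpy as np
for t in np.arange(.46,1.85,.137): print(round(t,3),(.12*np.cos(t)-.12*np.cos(.46)).round(4),-(.12*np.sin(t)-.12*np.sin(.46)).round(4))"
```

```text
time_s: 2.08
position: [0.4479, -0.1828, 0.0662]
tool_rot: [0.002, 3.139, -0.001]
wrist_force: [-0.2, 0.1, -0.4]
width: 0.404
gripper_force: 0.0
time_s: 2.58
position: [0.4479, -0.1804, 0.0659]
tool_rot: [-0.001, 3.139, 0.004]
wrist_force: [-3.1, 10.3, 7.3]
width: 0.118
gripper_force: 58.6
0.46 0.0 -0.0
0.597 -0.0083 -0.0142
0.734 -0.0184 -0.0271
0.871 -0.0302 -0.0385
1.008 -0.0435 -0.0482
1.145 -0.058 -0.056
1.282 -0.0734 -0.0618
1.419 -0.0894 -0.0653
1.556 -0.1058 -0.0667
1.693 -0.1222 -0.0658
1.83 -0.1383 -0.0627
```

```bash
python3 -m creep '0 0 -0.008 -0.014 0 0 0;0 0 -0.018 -0.027 0 0 0;0 0 -0.030 -0.0385 0 0 0;0 0 -0.0435 -0.048 0 0 0;0 0 -0.058 -0.056 0 0 0'
```

```text
time_s: 3.2
position: [0.4486, -0.2378, 0.1253]
tool_rot: [-0.004, 3.136, 0.005]
wrist_force: [-5.0, 15.5, 17.0]
width: 0.112
gripper_force: 58.7
```

```bash
python3 -m creep '0 0 -0.015 -0.006 0 0 0;0 0 -0.031 -0.009 0 0 0;0 0 -0.048 -0.0107 0 0 0;0 0 -0.064 -0.010 0 0 0;0 0 -0.080 -0.007 0 0 0'; python3 -m creep '0 0 0 0 0 0 0;0 0 0 0 0 0 0'
```

```text
time_s: 3.82
position: [0.4494, -0.3199, 0.1307]
tool_rot: [-0.001, 3.134, -0.001]
wrist_force: [-2.7, 46.2, 37.4]
width: 0.113
gripper_force: 67.4
time_s: 4.08
position: [0.4495, -0.3188, 0.131]
tool_rot: [-0.002, 3.134, 0.001]
wrist_force: [2.5, 12.2, 12.5]
width: 0.113
gripper_force: 62.8
```

```bash
python3 -m creep '40 0 0 0 0 0 0;50 0 0 0 0 0 0;50 0 0 0 0 0 0;50 0.02 0 -0.06 0 0 0;50 0.05 0 -0.12 0 0 0'; python3 - <<'E'
from h import *
s=r.read_state(); print(s["position"],s["wrist_force"])
a=[r.read_camera(n) for n in("scene","top")]
for n,i in zip(("scene","top"),a): cv2.imwrite(f"pics/{n}2.png",i)
cv2.imwrite("pics/c2.png",np.vstack([a[0][100:330,100:500],a[1][70:350,200:600]]))
y=px(mask(a[1],*Y)); print(y.min(0),y.max(0),proj("top",[[.447,-.319,.146]]),proj("scene",[[.447,-.319,.146]]))
E
```

```text
time_s: 4.7
position: [0.3981, -0.3202, 0.243]
tool_rot: [-0.002, -3.139, -0.0]
wrist_force: [0.8, -0.5, -0.1]
width: 0.503
gripper_force: 0.0
[ 0.39808445 -0.32020129  0.24298739] [ 0.7567326  -0.50020639 -0.12470874]
[338  73] [351  86] [[491.24552826 240.32220355]] [[180.39947543 149.86142513]]
```

View pics/c2.png

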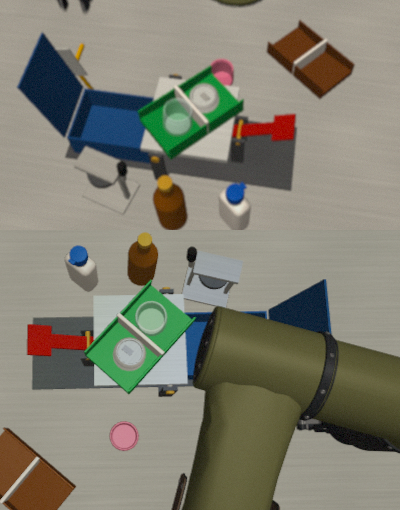

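The stay is up and the lid is propped just past upright; the dish is undisturbed, with the can at roughly 140° about the hub. Next, go round to the +y side, fingers shut, and check the heights at the lever pivot.

```bash
python3 -m creep '0 -0.022 0.062 -0.02 0 0 0;0 -0.022 0.124 -0.02 0 0 0;0 -0.022 0.186 -0.02 0 0 0;0 -0.022 0.248 -0.02 0 0 0;0 -0.022 0.31 -0.02 0 0 0'; python3 -m creep '0 -0.02 0.06 0 0 0 0;0 -0.06 0.114 0 0 0 0;0 -0.11 0.114 0 0 0 0;0 -0.153 0.114 0 0 0 0;0 -0.153 0.114 0 0 0 0' ; python3 - <<'E'
from h import *
from scipy.optimize import least_squares
t=cv2.imread("pics/top0.png"); s=cv2.imread("pics/scene0.png")
c=[]
for im,(u,v) in((t,(288,181)),(s,(340,229))):
    p=px(mask(im,*Y,False)); c.append(np.array([p[np.hypot(*(p-[u,v]).T)<16].mean(0)]))
print(c,least_squares(lambda X:np.r_[proj("top",X)[0]-c[0][0],proj("scene",X)[0]-c[1][0]],[.57,.09,.1]).x)
g=px(mask(t,*G)); 
P=ray("top",[[322,194],[354,156]],.17); d=P[0]-P[1]; print("can ang",np.degrees(np.arctan2(d[1],d[0])))
for ph in range(140,271,13):
    a=np.radians(ph);u=np.array([np.cos(a),np.sin(a)]);n=np.array([-u[1],u[0]]);h=11*abs(n[0])+14.5*abs(n[1])
    print(ph,(np.array([.5765,-.0155])+(80*u-(60+h)*n)/1000).round(4))
print(r.read_state()["position"])
E
```

```text
time_s: 5.42
position: [0.421, -0.0121, 0.2622]
tool_rot: [0.003, 3.141, 0.0]
wrist_force: [0.9, -0.0, -0.2]
width: -0.005
gripper_force: 0.0
time_s: 6.05
position: [0.576, 0.0999, 0.2584]
tool_rot: [-0.004, -3.136, 0.004]
wrist_force: [-0.1, -0.6, -0.2]
width: 0.0
gripper_force: 0.0
[array([[287.29411765, 177.7254902 ]]), array([[339.18604651, 228.60465116]])] [0.58413231 0.09220361 0.12045679]
can ang 139.9396240895593
140 [0.5655 0.0958]
153 [0.5406 0.0902]
166 [0.5174 0.0783]
179 [0.4978 0.0606]
192 [0.4823 0.0427]
205 [0.4711 0.0212]
218 [ 0.4653 -0.0031]
231 [ 0.4658 -0.0288]
244 [ 0.4729 -0.054 ]
257 [ 0.4864 -0.0768]
270 [ 0.5055 -0.0955]
[0.576023   0.09991591 0.25839943]
```

```bash
python3 -m creep '0 0 0.008 0.03 0 0 0;0 0 0.008 0.06 0 0 0;0 0 0.008 0.09 0 0 0;0 0 0.008 0.105 0 0 0;0 0 0.008 0.105 0 0 0'; python3 -m creep '0 0.005 -0.006 0 0 0 0;0 0.011 -0.012 0 0 0 0;0 0.023 -0.015 0 0 0 0;0 0.035 -0.018 0 0 0 0;0 0.047 -0.023 0 0 0 0'; python3 - <<'E'
from h import *
P=r.read_state()["position"]
print([(round(-(x-P[0]),4),round(y-P[1],4)) for x,y in((.5174,.0783),(.5076,.0695),(.4978,.0606),(.49,.052),(.4823,.0427),(.4767,.032),(.4711,.0212),(.4653,-.0031))])
E
```

```text
time_s: 6.68
position: [0.574, 0.1077, 0.1568]
tool_rot: [-0.002, -3.141, 0.001]
wrist_force: [0.1, 0.5, 0.6]
width: -0.0
gripper_force: 0.0
time_s: 7.3
position: [0.5266, 0.085, 0.1575]
tool_rot: [0.001, 3.141, 0.001]
wrist_force: [0.7, 1.2, 0.1]
width: -0.003
gripper_force: 0.9
[(np.float64(0.0092), np.float64(-0.0067)), (np.float64(0.019), np.float64(-0.0155)), (np.float64(0.0288), np.float64(-0.0244)), (np.float64(0.0366), np.float64(-0.033)), (np.float64(0.0443), np.float64(-0.0423)), (np.float64(0.0499), np.float64(-0.053)), (np.float64(0.0555), np.float64(-0.0638)), (np.float64(0.0613), np.float64(-0.0881))]
```

```bash
python3 -m creep '0 0.009 -0.007 0 0 0 0;0 0.019 -0.0155 0 0 0 0;0 0.029 -0.0245 0 0 0 0;0 0.0365 -0.033 0 0 0 0;0 0.0445 -0.0425 0 0 0 0'; python3 -m creep '0 0.0055 -0.0105 0 0 0 0;0 0.011 -0.0215 0 0 0 0;0 0.0143 -0.0335 0 0 0 0;0 0.017 -0.0455 0 0 0 0;0 0.017 -0.0585 0 0 0 0'; python3 - <<'E'
from h import *
P=r.read_state()["position"];print(P)
print([(round(-(x-P[0]),4),round(y-P[1],4)) for x,y in((.4658,-.0288),(.4693,-.0415),(.4729,-.054),(.4797,-.0654),(.4864,-.0768),(.5055,-.0955))])
a=[r.read_camera(n) for n in("scene","top")]
cv2.imwrite("pics/c3.png",np.vstack([a[0][100:330,100:500],a[1][70:350,200:600]]))
E
```

```text
time_s: 7.92
position: [0.4823, 0.042, 0.1571]
tool_rot: [-0.002, -3.141, -0.0]
wrist_force: [0.3, 1.9, -0.3]
width: 0.0
gripper_force: 0.8
time_s: 8.55
position: [0.4657, -0.0167, 0.1572]
tool_rot: [-0.002, -3.141, -0.0]
wrist_force: [0.1, 1.6, -0.1]
width: -0.001
gripper_force: 0.7
[ 0.4656637  -0.01673433  0.15722194]
[(np.float64(-0.0001), np.float64(-0.0121)), (np.float64(-0.0036), np.float64(-0.0248)), (np.float64(-0.0072), np.float64(-0.0373)), (np.float64(-0.014), np.float64(-0.0487)), (np.float64(-0.0207), np.float64(-0.0601)), (np.float64(-0.0398), np.float64(-0.0788))]
```

View pics/c3.png

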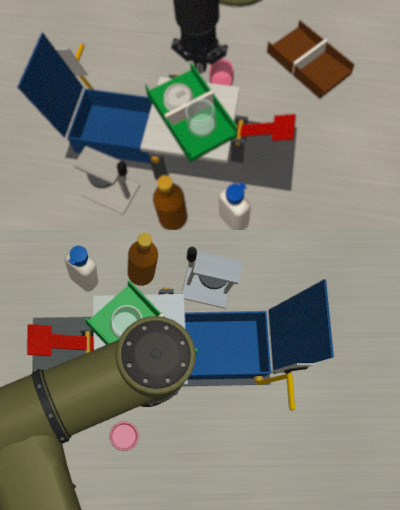

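The dish is following: the can half now sits on the robot/bin side, the can is still in it, and the lid is open with the stay up. Continue the arc.

```bash
python3 -m creep '0 0 -0.012 0 0 0 0;0 -0.0035 -0.025 0 0 0 0;0 -0.007 -0.0375 0 0 0 0;0 -0.014 -0.0485 0 0 0 0;0 -0.0205 -0.06 0 0 0 0'; python3 -m creep '0 -0.005 -0.005 0 0 0 0;0 -0.010 -0.0095 0 0 0 0;0 -0.0145 -0.0145 0 0 0 0;0 -0.018 -0.0175 0 0 0 0;0 -0.018 -0.0175 0 0 0 0';python3 -m creep '0 0.015 0 0 0 0 0;0 0.04 0 0 0 0 0;0 0.06 0 -0.05 0 0 0;0 0.07 0 -0.1 0 0 0;0 0.07 0.06 -0.11 0 0 0'; python3 -m creep '0 0 0.06 0 0 0 0;0 0 0.12 0 0 0 0;0 0 0.18 0 0 0 0;0 0 0.18 0 0 0 0';python3 - <<'E'
from h import *
print(r.read_state()["position"])
a=[r.read_camera(n) for n in("scene","top")]
cv2.imwrite("pics/c4.png",np.vstack([a[0][100:330,100:500],a[1][70:350,200:600]]))
g=px(mask(a[1],*G,False));g=g[(g[:,0]>270)&(g[:,0]<420)]; print(rect(ray("top",g,.17)),proj("top",[[.5765,-.1155,.138],[.5765,-.0155,.138]]))
E
```

```text
time_s: 9.28
position: [0.4867, -0.0768, 0.1571]
tool_rot: [-0.002, -3.141, 0.0]
wrist_force: [-0.5, 0.5, 0.5]
width: -0.005
gripper_force: 0.8
time_s: 9.9
position: [0.5047, -0.0936, 0.1573]
tool_rot: [0.002, 3.141, -0.0]
wrist_force: [0.4, 0.6, -0.9]
width: 0.001
gripper_force: 0.0
time_s: 10.52
position: [0.435, -0.0352, 0.2722]
tool_rot: [0.012, 3.133, 0.001]
wrist_force: [2.3, 0.5, -0.3]
width: -0.002
gripper_force: 0.0
time_s: 11.02
position: [0.434, 0.15, 0.2667]
tool_rot: [0.007, -3.141, -0.0]
wrist_force: [0.2, -0.2, -0.0]
width: -0.004
gripper_force: 0.0
[0.43402463 0.15001554 0.26665403]
((578.0755004882812, -17.94275665283203), (198.158935546875, 125.94365692138672), 87.6770248413086) [[387.31234446 178.79443881]
 [338.92085829 179.13467597]]
```

View pics/c4.png

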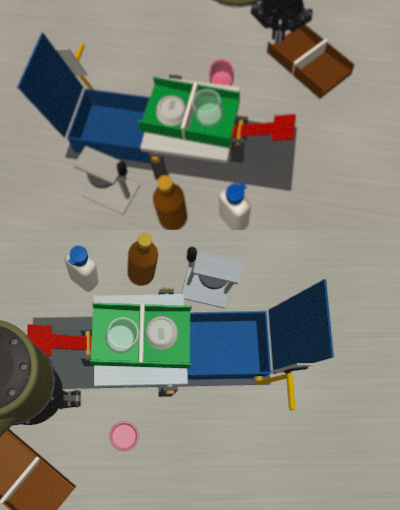

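The dish lies along the station's y axis (about 2° off), with the can facing the bin and the jar on the lever side. Now go above the paddle at (0.576, 0.19), then press.

```bash
python3 -m creep '0 -0.05 0.03 0 0 0 0;0 -0.1 0.047 0 0 0 0;0 -0.142 0.047 0.03 0 0 0;0 -0.142 0.047 0.08 0 0 0;0 -0.142 0.047 0.1 0 0 0'; python3 -m creep '0 0 0 0.008 0 0 0;0 0 0 0.016 0 0 0;0 0 0 0.024 0 0 0;0 0 0 0.032 0 0 0;0 0 0 0.04 0 0 0'
```

```text
time_s: 11.75
position: [0.576, 0.1914, 0.1638]
tool_rot: [-0.005, -3.137, 0.004]
wrist_force: [0.6, -0.4, -0.3]
width: -0.002
gripper_force: 0.0
time_s: 12.38
position: [0.5787, 0.195, 0.1323]
tool_rot: [-0.0, 3.133, 0.007]
wrist_force: [-1.2, 0.5, 11.5]
width: -0.001
gripper_force: 4.6
```

```bash
python3 -m creep '0 0 0 0.008 0 0 0;0 0 0 0.016 0 0 0;0 0 0 0.024 0 0 0;0 0 0 0.032 0 0 0;0 0 0 0.04 0 0 0';  python3 -m creep '0 0 0 0.008 0 0 0;0 0 0 0.016 0 0 0;0 0 0 0.024 0 0 0;0 0 0 0.026 0 0 0;0 0 0 0.026 0 0 0'; python3 - <<'E'
from h import *
a=[r.read_camera(n) for n in("scene","top")]
cv2.imwrite("pics/c5.png",np.vstack([a[0][100:330,100:500],a[1][70:350,200:600]]))
E
```

```text
time_s: 13.0
position: [0.5791, 0.1961, 0.0923]
tool_rot: [-0.001, 3.133, 0.009]
wrist_force: [-0.7, 3.4, 9.8]
width: 0.002
gripper_force: 5.2
time_s: 13.62
position: [0.5786, 0.194, 0.0648]
tool_rot: [0.001, 3.136, 0.003]
wrist_force: [1.0, -1.4, 6.7]
width: -0.005
gripper_force: 2.6
```

View pics/c5.png

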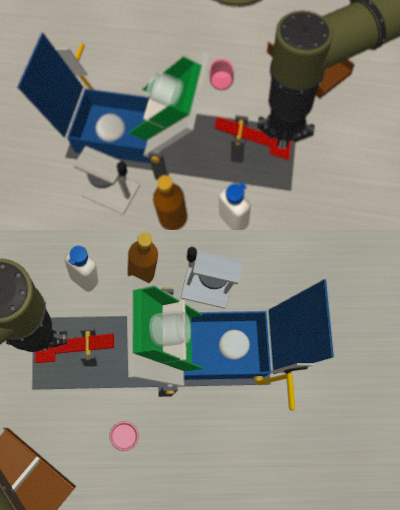

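The can lies in the bin and the jar leans on the divider in its own compartment. Press slightly further to be sure, then let the lever up gently.

```bash
python3 -m creep '0 0 0 0.005 0 0 0;0 0 0 0.005 0 0 0;0 0 0 0.005 0 0 0'; python3 -m creep '0 0 0 -0.008 0 0 0;0 0 0 -0.016 0 0 0;0 0 0 -0.024 0 0 0;0 0 0 -0.032 0 0 0;0 0 0 -0.04 0 0 0'; python3 -m creep '0 0 0 -0.008 0 0 0;0 0 0 -0.016 0 0 0;0 0 0 -0.024 0 0 0;0 0 0 -0.032 0 0 0;0 0 0 -0.04 0 0 0'; python3 -m creep '0 0 0 -0.008 0 0 0;0 0 0 -0.016 0 0 0;0 0 0 -0.03 0 0 0;0 0 0 -0.06 0 0 0;0 0 0 -0.1 0 0 0'; python3 -m creep '0 0 0.03 -0.03 0 0 0;0 0.04 0.06 -0.03 0 0 0;0 0.08 0.09 -0.03 0 0 0;0 0.08 0.09 -0.03 0 0 0;0 0.08 0.09 -0.03 0 0 0';python3 - <<'E'
from h import *
a=[r.read_camera(n) for n in("scene","top")]
cv2.imwrite("pics/c6.png",np.vstack([a[0][100:330,100:500],a[1][70:350,200:600]]))
E
```

```text
time_s: 14.1
position: [0.579, 0.1941, 0.0629]
tool_rot: [-0.0, 3.134, 0.003]
wrist_force: [-5.0, -2.2, 17.6]
width: 0.002
gripper_force: 7.7
time_s: 14.72
position: [0.5765, 0.1936, 0.0968]
tool_rot: [-0.002, -3.141, -0.0]
wrist_force: [0.4, 3.7, 2.7]
width: 0.002
gripper_force: 1.6
time_s: 15.35
position: [0.5765, 0.1927, 0.1366]
tool_rot: [-0.003, -3.141, 0.002]
wrist_force: [-0.5, -3.9, 2.8]
width: 0.001
gripper_force: 1.9
time_s: 15.98
position: [0.576, 0.1942, 0.2364]
tool_rot: [-0.0, -3.14, -0.0]
wrist_force: [0.2, 1.6, -0.0]
width: 0.002
gripper_force: 0.0
time_s: 16.6
position: [0.4965, 0.2841, 0.2666]
tool_rot: [-0.0, 3.142, 0.001]
wrist_force: [0.1, -0.3, 0.2]
width: -0.002
gripper_force: 0.0
```

View pics/c6.png

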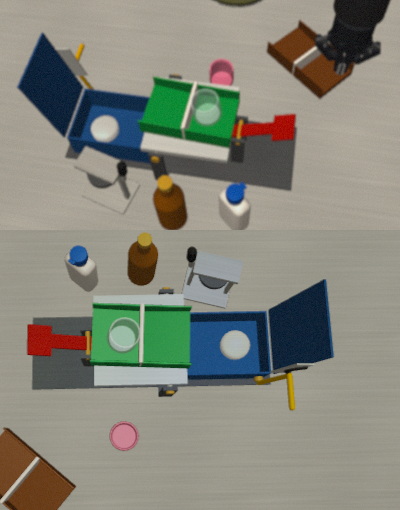

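The dish is level again with the jar in its half, the can is in the bin, the lid is propped and the lever is up. I'll let things settle for a moment, then hand in.

```bash
python3 -m creep '0 0 0 0 0 0 0;0 0 0 0 0 0 0;0 0 0 0 0 0 0;0 0 0 0 0 0 0;0 0 0 0 0 0 0'; python3 -m creep '0 0 0 0 0 0 0;0 0 0 0 0 0 0;0 0 0 0 0 0 0;0 0 0 0 0 0 0;0 0 0 0 0 0 0'; python3 - <<'E'
from h import *
a=r.read_camera("scene"); b=cv2.imread("pics/c6.png")[:230]
d=np.abs(a[100:330,100:500].astype(int)-b).max(2); print("changed px",(d>40).sum())
print(r.close_job())
E
```

```text
time_s: 17.32
position: [0.4967, 0.2836, 0.2663]
tool_rot: [0.002, 3.142, 0.0]
wrist_force: [0.4, -0.1, 0.2]
width: -0.001
gripper_force: 0.0
time_s: 17.95
position: [0.4967, 0.2836, 0.2663]
tool_rot: [-0.002, -3.142, -0.0]
wrist_force: [0.6, -0.2, 0.3]
width: 0.001
gripper_force: 0.0
changed px 0
the job is handed in; nothing more can be done
None
```

I handed the job in at about 18 s: in the last pictures the can lies in the bin, the jar is in its own compartment, the dish looks level with the lever up, and the lid is propped open; the hand-in returned no verdict.

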